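# Set and clamp the strip guide of a dispensing nest

## Robot

A 6-joint arm with a two-finger parallel gripper is mounted at the origin on a cart in front of the work surface, level with it; the furniture and walls round the work are solid. World frame = base frame: x ahead of the robot, y to its left, z up, the work surface at z = 0. Lengths are in m, angles in rad, forces in N, time in s.
With the tool pointing down it reaches from about 0.25 to 0.775 m from the base axis. Payload 4 kg.
Tool frame: the origin (TCP) lies on the centre line of the jaws, within the pads' length; the fingertips stand 19 mm ahead of it and the grasp point (between the pads) is the TCP; x points along the fingers, z is the direction in which the jaws open and shut, and the axes are right-handed (so a half turn about x gives the same grasp; the last joint's range is limited). The gripper opens to 94 mm and grips with 3 to 60 N. Pads are 16 mm wide; open, the fingers measure 119 mm over their backs; the gripper's body (75 mm by 177 mm) begins 78 mm behind the grasp point.
Start: joints at [1.031, 0.087, 1.371, -0, 1.684, -0.103], TCP at [0.233, 0.498, 0.225] pointing down, gripper open.
Joint ranges: [-3.1, 3.1], [-0.76, 2.03], [0.27, 2.55], [-1.08, 4.22], [0.17, 2.65], [-2.57, 2.57]. Speed limits (rad/s): [2.79, 2.79, 3.14, 3.14, 3.14, 3.14].

## Interface

Orientations are given as [roll, pitch, yaw] about the fixed x, y, z axes, in that order (R = Rz(yaw) Ry(pitch) Rx(roll)).
In Python, from bench import robot, snapshot, camera_params gives the robot as it stands.
- The arm moves only by the tool step_arm, never from a script. Its argument "motion" is text: rows parted by semicolons, each of 7 numbers parted by spaces: the opening in per cent of the stroke, from 0 (shut) to 100 (fully open), then the shift along the tool's x, y, z in cm, then the turn, a rotation vector about the tool's x, y, z in rad. A call has 1 to 20 rows; each row shifts and turns the commanded pose from where the row before left it, along the tool's axes as they then stand; what a row does not reach is not made up. A row lasts 1/12 s, in which the tool goes at most 41.7 mm and 7.16 degrees, less where a joint would pass 70% of its speed; a pose out of reach is approached as far as the arm can. A call with a gripper value outside its range is refused whole. The fingers move at their own pace and stop on an object; the grip force is fixed at half the most. Time passes only in rows, so rows that do not move let the fingers close. It gives the time, the measured TCP pose, the force and the opening at its end, in the units of the state.
- robot.get_obs(): the state, without advancing time (a new reading comes with each control period).
- snapshot(name): name is "scene" or "top" or "wrist"; returns the picture (400x640x3 uint8, red, green, blue); there is no depth.
- camera_params(name): a dict with "fx", "fy", "cx", "cy" (pixels), "R" (3x3) and "t" (3): a world point X has camera coordinates R X + t. Camera axes: x right, y down, z forward; pixel columns grow to the right and rows downward; lengths in m; the calibration is good to about 2 mm. A picture is of the moment at which its call begins: read the wrist's pose just before it. camera_params takes no time and is no camera call; for the wrist camera it gives the pose at the moment of the call.
- robot.close_job(): hands the job in, once; it reports no verdict.
The state is a dict: "time": time; "joint_positions": joint angles; "qvel": joint speeds; "joint_torque": joint torques, N m; "tool_pos": TCP position; "ee_rot": TCP orientation; "wrist_force": force on the tool from outside, world axes, zero at the start; "wrist_torque": the same for the moment, N m; "width": finger opening in m.
Only numpy, scipy, OpenCV 4.12 (cv2) and the standard library are available. Lean on these libraries where they do the work, as an engineer would, in place of code of your own. Each camera call takes 0.05 s, during which the arm holds its last target.

## Task

Slide the slotted guide forward until its rail stands on the scribed line and has closed the clear cuvette strip up square against the fixed fence, pressing only gently on the strip. Then swing the black clamping lever clockwise, going by its resistance, until the guide is firmly clamped but not overtightened. Leave the other things on the worktop alone.

Things in the scene. Friction and masses are not known exactly. Their poses are not given: they have to be found in the camera images.
- nest: fixed grey base plate, 270 x 250 mm, top 12 mm above the worktop. x axis: the sliding direction, away from the robot; z up. Along its far side the fixed aluminium fence, 200 mm long, near face at x = +85 mm, top 44 mm above the worktop. The clamping lever's stud stands at x = -40, y = 0, a low shoulder screw for the second slot at x = -100, y = 0 mm
- line (a point): middle of the scribed dark line across the base plate (along the nest's y, at x = +47 mm of the nest, on its top face); the rear edge of the guide's rail belongs on it
- guide: loose aluminium guide on the base plate: rail 180 mm long (its y), 8 mm thick, 36 mm high, and a flat foot 50 mm wide, 6 mm thick, reaching 165 mm back. Two slots in the foot embrace stud and screw: it slides only along the nest's x (20 to 34 mm forward to the line; 1 mm side play). Origin: under the middle of the rail's rear edge, on the base plate; x forward
- thumb_grip (a point): centre of the guide's upright thumb grip, taken from above: 10 mm wide (y), 30 mm long (x), from 18 to 61 mm above the worktop; this point 42 mm above it and 24 mm behind the rail's rear edge. Pushed here the guide drags with 3 to 9 N; once the strip meets the fence the force climbs at once, about 3 N per mm of the arm's further travel. Over 30 N on the strip is too hard
- clamp_lever: black clamping lever on the stud. Origin: on its vertical turning axis, at the underside of its washer (18 to 21 mm above the worktop); x axis along its arm. It starts pointing roughly at the robot and tightens clockwise seen from above. The arm is a round bar 12 mm thick reaching 73 mm from the axis. It stays where it is left
- lever_arm (a point): on the arm's centre line, 56 mm from the axis, 25 mm above the lever's origin: push here, across the arm. Free (under 3 N) until the washer meets the foot after 0.1 to 1.2 rad, which its looks do not tell; then it stiffens within 0.5 rad. Firm: about 13 N as it turns (under 10 N loose, over 18 N overtight); when it stops turning the push may fall by half
- strip: loose clear cuvette strip, 30 mm (x) x 192 mm (y) x 50 mm high, standing on the base plate between rail and fence, a few mm off the fence and slightly askew. Origin: centre of its underside; seated against the fence it lies at x = +70 mm of the nest
- tip_box: bystander: open box of pipette tips, 93 x 93 x 49 mm, left of the nest
- timer: bystander: small white timer, 45 x 75 x 63 mm, left of the nest
- specimen_cup: bystander: cup with yellow lid, 54 mm across, 66 mm high, right of the nest
- pipette: bystander: pipette lying right of the nest, 259 mm long
- forceps: bystander: steel forceps lying right of the nest, 126 mm long
- marker: bystander: marker pen lying behind the fence, 135 mm long
- label_tape: bystander: roll of tape, 97 mm across, 25 mm high, far left
Not all that is in view belongs to the job. What is shaped like the strip but red is not meant.

How it is judged:
On the way, in this order (a step that is already met when the one before it is completed fails the run):
1. the rail stands on the line with the strip closed up square against the fence, the clamp still loose (x of guide in the frame of nest between 0.0455 and 0.0485 m and x of strip in the frame of nest above 0.0685 m and angle between the x axis of strip and the x axis of nest, either way round below 0.02 rad and contact force between clamp_lever and guide below 10 N), for 0.1 s.
2. the lever clamps the guide firmly (contact force between clamp_lever and guide above 25 N), for 0.2 s.
At the end, for the whole second after the job is handed in: The rail's rear edge is within 1.5 mm of the line, the strip stands upright within 1.5 mm of the fence, guide and strip square within 0.02 rad, the lever presses the guide down with over 25 N, all at rest (x of guide in the frame of nest between 0.0455 and 0.0485 m and x of strip in the frame of nest above 0.0685 m and angle between the x axis of each of strip, guide and the x axis of nest, either way round below 0.02 rad and angle between strip's own z axis and vertical below 0.05 rad and contact force between clamp_lever and guide above 25 N and linear speed of each of guide, strip below 0.01 m/s); the robot touches nothing.
It fails at once if the guide squeezes the strip with over 30 N (contact force between guide and strip above 30 N).
It fails at once if the lever is overtightened: over 80 N on the guide (contact force between clamp_lever and guide above 80 N).
It fails at once if a bystander is pushed more than 2 cm (distance of any of tip_box, timer, specimen_cup, pipette, forceps, marker, label_tape from where it was at the start of the episode above 0.02 m).
It also fails if it takes over 58 s, if anything falls off the work surface, if the arm or the gripper's body presses on something with over 40 N, if the wrist force passes 120 N, or if a joint passes its speed limit or range.

## Working session

There is one attempt and no reset: what is moved stays moved. The work goes in short steps, Python scripts to look and compute and a tool call to move; the robot and the scene stay as the last step left them, time stands still between calls to the robot, and variables do not carry over. Pictures are saved under pics/ and viewed, and the job is handed in when it is done.

Besides the shell and the picture viewer there is one more tool, called by a JSON object that holds its "name" and its "arguments", one argument or row to a line. step_arm: Moves the arm, as the interface text tells. Its arguments: {"type":"object","properties":{"motion":{"type":"string"}},"required":["motion"]}

```bash
ls; mkdir -p pics
python3 - <<'E'
from bench import robot, snapshot, camera_params
import cv2, numpy as np
print(robot.get_obs())
for n in ("scene","top"):
    im=snapshot(n); cv2.imwrite(f"pics/{n}0.png",im[:,:,::-1]); print(n,camera_params(n))
E
```

```text
pics
{'time': 0.0, 'joint_positions': array([ 1.03086501e+00,  8.79617566e-02,  1.37223140e+00,  1.72531447e-05,
        1.68361337e+00, -1.03101853e-01]), 'qvel': array([ 0.00117507, -0.00097979,  0.00098616, -0.0002467 , -0.00039586,
        0.0002642 ]), 'joint_torque': array([-5.93054792e-04, -3.40188432e+01, -3.02425504e+01,  7.17495452e-02,
        3.30845872e-02, -2.06522591e-04]), 'tool_pos': array([0.23242635, 0.49791754, 0.22331205]), 'ee_rot': array([ 3.03074538,  1.56858238, -2.11847114]), 'wrist_force': array([-0.27098428, -0.9847164 ,  0.50735128]), 'wrist_torque': array([ 0.03004061, -0.01470078,  0.01955272]), 'width': 0.09442789095075656}
scene {'fx': 382.7257259594937, 'fy': 382.7257259594937, 'cx': 319.97345129008056, 'cy': 201.61469342575097, 'R': array([[ 0.85842716, -0.51278685,  0.01234702],
       [-0.36387107, -0.62574866, -0.68995396],
       [ 0.36152545,  0.5877825 , -0.72374794]]), 't': array([-0.4444244 ,  0.28185537,  1.12248898])}
top {'fx': 367.50553359478823, 'fy': 367.50553359478823, 'cx': 319.4651055739615, 'cy': 202.95115994176984, 'R': array([[-0.00495411, -0.99994486,  0.00925929],
       [-0.9987364 ,  0.00448463, -0.05005495],
       [ 0.05001066, -0.00949557, -0.99870354]]), 't': array([0.04231738, 0.54539365, 1.05460634])}
```

View pics/scene0.png

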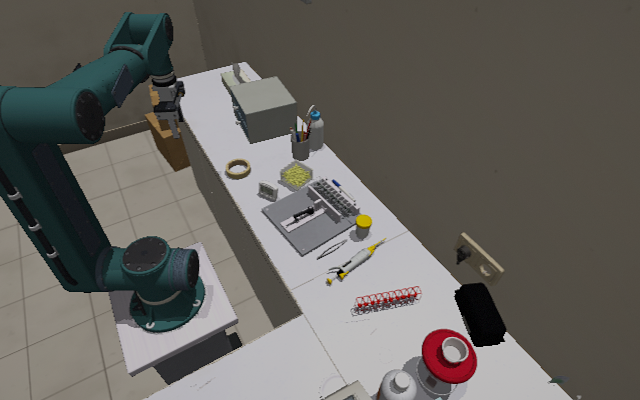

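View pics/top0.png

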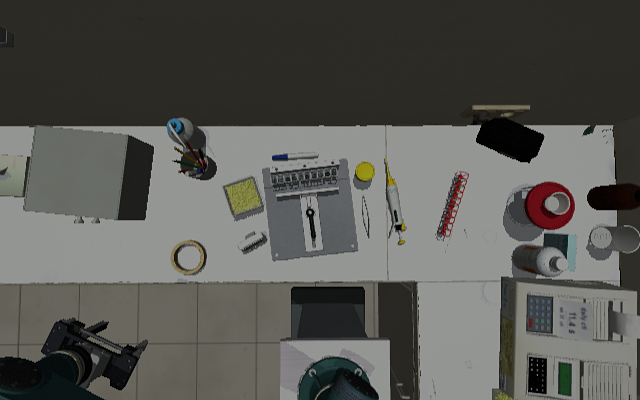

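The nest is at about (310,208) in the top view, with the lever's dark disc at (310,213) and its arm pointing down toward the robot. The clear strip is at (307,178). The red look-alike is at (452,205) and is not meant.

Run:
```python
import cv2
a=cv2.imread("pics/top0.png")[140:275,245:380]
cv2.imwrite("pics/top0c.png",cv2.resize(a,None,fx=4.4,fy=4.4,interpolation=cv2.INTER_CUBIC))
a=cv2.imread("pics/scene0.png")[165:265,250:375]
cv2.imwrite("pics/scene0c.png",cv2.resize(a,None,fx=6,fy=6,interpolation=cv2.INTER_CUBIC))
```

```text
(no output)
```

View pics/top0c.png

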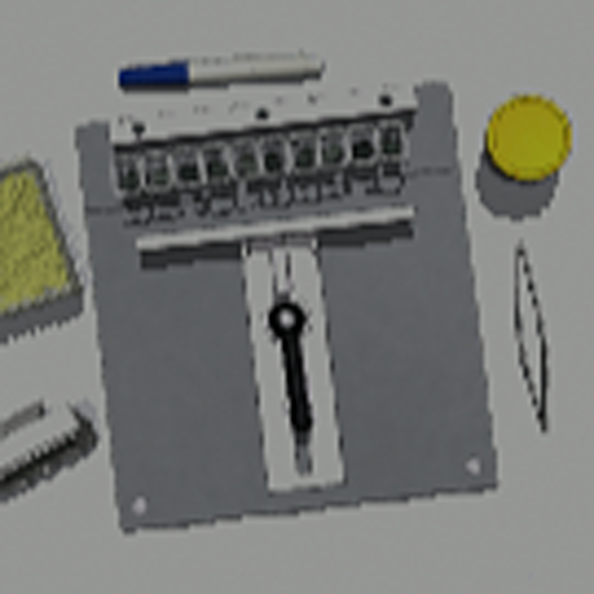

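View pics/scene0c.png

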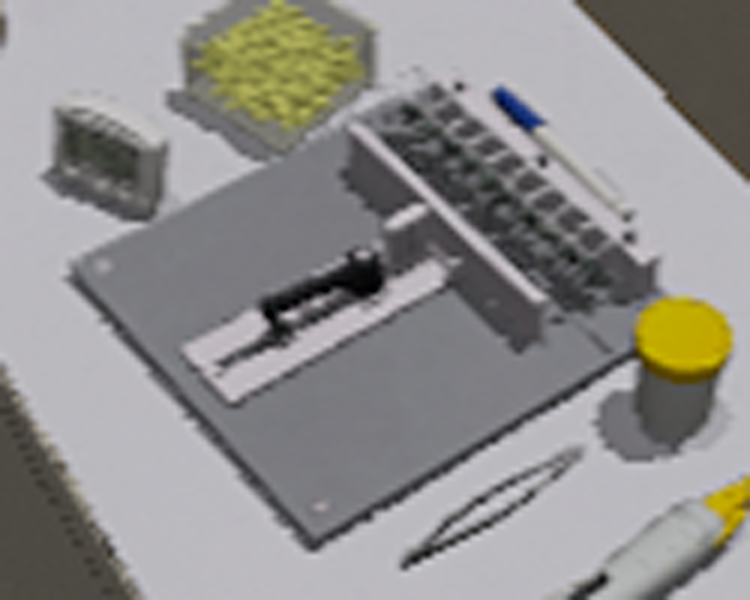

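The top crop shows the plate corners at (78,125), (450,85), (495,488), (123,530), the lever boss at (286,318) with its arm end at (303,430), and the grip at (283,268) in crop pixels. The strip has two candidates. The clear one stands between rail and fence at full-image (307,178), and the red rack is at (452,205). I take the clear one.

```bash
cat > h.py <<'E'
import numpy as np, cv2
from bench import robot, snapshot, camera_params
def ray(P,uv,z):
    d=P["R"].T@np.array([(uv[0]-P["cx"])/P["fx"],(uv[1]-P["cy"])/P["fy"],1.])
    o=-P["R"].T@P["t"]
    return o+d*(z-o[2])/d[2]
def proj(P,X):
    c=P["R"]@np.asarray(X)+P["t"]; return np.array([P["fx"]*c[0]/c[2]+P["cx"],P["fy"]*c[1]/c[2]+P["cy"]])
from scipy.spatial.transform import Rotation as Ro
def Rt(o): return Ro.from_euler("xyz",o["ee_rot"]).as_matrix()
E
python3 - <<'E'
from h import *
P=camera_params("top")
f=lambda x,y,z: ray(P,((x+.5)/4.4+245-.5,(y+.5)/4.4+140-.5),z)
C=[f(*p,.012) for p in[(78,125),(450,85),(495,488),(123,530)]]
for c in C: print(c.round(4))
print([np.linalg.norm(C[i]-C[(i+1)%4]).round(4) for i in range(4)])
yax=(C[0]-C[1]+C[3]-C[2]); xax=(C[0]-C[3]+C[1]-C[2])
print("yaw",np.arctan2(-yax[0],yax[1]),np.arctan2(xax[1],xax[0]),np.mean(C,0))
L=[f(87,210,.012),f(452,172,.012)];print("line",L, np.mean(L,0))
print("boss",f(286,318,.055),"armend",f(303,430,.045),"grip",f(283,265,.061))
print("rail top",f(137,243,.048),f(413,213,.048))
E
```

```text
[0.6485 0.206  0.012 ]
[ 0.6744 -0.0413  0.012 ]
[ 0.4073 -0.0686  0.012 ]
[0.3813 0.1758 0.012 ]
[np.float64(0.2486), np.float64(0.2685), np.float64(0.2458), np.float64(0.2689)]
yaw 0.10518430873333236 0.10721977617995268 [0.52789773 0.06800802 0.012     ]
line [array([0.59190085, 0.19991877, 0.012     ]), array([ 0.61623079, -0.04207892,  0.012     ])] [0.60406582 0.07891992 0.012     ]
boss [0.5186795  0.06773656 0.055     ] armend [0.44744014 0.05732691 0.045     ] grip [0.55198679 0.06940433 0.061     ]
rail top [0.56724576 0.16289517 0.048     ] [ 0.58575666 -0.01374105  0.048     ]
```

```bash
cat >> h.py <<'E'
YAW=0.106
def plan(target,zdir=None):
    o=robot.get_obs(); R=Rt(o); d=np.asarray(target)-o["tool_pos"]
    print("shift world cm",(d*100).round(2),"tool cm",(R.T@d*100).round(2))
    print("tool axes cols\n",R.round(4))
    if zdir is not None:
        x=np.array([0,0,-1.]); z=np.array(zdir,float); z/=np.linalg.norm(z); y=np.cross(z,x)
        Rd=np.column_stack([x,y,z]); print("rotvec tool",Ro.from_matrix(R.T@Rd).as_rotvec().round(4))
E
python3 - <<'E'
from h import *
c,s=np.cos(YAW),np.sin(YAW)
plan([0.53,0.068,0.25],[-s,c,0]); plan([0.53,0.068,0.25],[s,-c,0])
E
```

```text
shift world cm [ 29.75 -43.     2.66] tool cm [ -2.61 -45.15 -26.38]
tool axes cols
 [[-1.000e-03 -9.061e-01  4.230e-01]
 [-1.700e-03  4.230e-01  9.061e-01]
 [-1.000e+00  2.000e-04 -2.000e-03]]
rotvec tool [-0.5428 -0.0019 -0.0007]
shift world cm [ 29.75 -43.     2.66] tool cm [ -2.61 -45.15 -26.38]
tool axes cols
 [[-1.000e-03 -9.061e-01  4.230e-01]
 [-1.700e-03  4.230e-01  9.061e-01]
 [-1.000e+00  2.000e-04 -2.000e-03]]
rotvec tool [ 2.5988e+00 -9.0000e-04  2.5000e-03]
```

{"name": "step_arm", "arguments": {
  "motion": "100 -0.2 -3.47 -2.03 0 0 0;100 -0.2 -3.47 -2.03 0 0 0;100 -0.2 -3.47 -2.03 0 0 0;100 -0.2 -3.47 -2.03 0 0 0;100 -0.2 -3.47 -2.03 0 0 0;100 -0.2 -3.47 -2.03 0 0 0;100 -0.2 -3.47 -2.03 0 0 0;100 -0.2 -3.47 -2.03 0 0 0;100 -0.2 -3.47 -2.03 0 0 0;100 -0.2 -3.47 -2.03 0 0 0;100 -0.2 -3.47 -2.03 0 0 0;100 -0.2 -3.47 -2.03 0 0 0;100 -0.2 -3.47 -2.03 0 0 0;100 0 0 0 -0.1086 0 0;100 0 0 0 -0.1086 0 0;100 0 0 0 -0.1086 0 0;100 0 0 0 -0.1086 0 0;100 0 0 0 -0.1086 0 0;100 0 0 0 0 0 0"
}}

```text
time: 1.68
tool_pos: [0.5296, 0.0683, 0.2498]
ee_rot: [1.438, 1.569, 3.117]
wrist_force: [-0.2, 0.3, -0.3]
width: 0.0939
```

Run:
```python
from h import *
o=robot.get_obs();print(o["time"],o["tool_pos"],o["joint_positions"].round(2),o["wrist_force"].round(2))
P=camera_params("wrist");im=snapshot("wrist");cv2.imwrite("pics/w1.png",im[:,:,::-1])
import pickle;pickle.dump(P,open("w1.pkl","wb"))
print(-P["R"].T@P["t"],P)
```

```text
1.6833 [0.52956879 0.06828368 0.24977952] [ 0.02  0.05  1.36  0.    1.73 -1.66] [-0.16  0.31 -0.28]
[0.44910637 0.05933705 0.40976496] {'fx': 277.2401987498782, 'fy': 277.2401987498782, 'cx': 313.8168754589114, 'cy': 199.0053304517139, 'R': array([[-1.07211623e-01,  9.94236222e-01,  5.10934815e-05],
       [ 9.55181662e-01,  1.02985985e-01,  2.77528159e-01],
       [ 2.75923286e-01,  2.98030480e-02, -9.60717502e-01]]), 't': array([-0.01086655, -0.54881037,  0.26798104])}
```

View pics/w1.png

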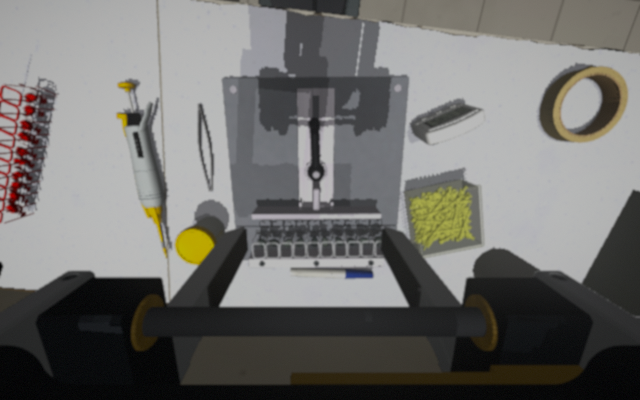

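Run:
```python
import cv2
a=cv2.imread("pics/w1.png")[70:275,215:420]
cv2.imwrite("pics/w1c.png",cv2.resize(a,None,fx=2.9,fy=2.9,interpolation=cv2.INTER_CUBIC))
```

```text
(no output)
```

View pics/w1c.png

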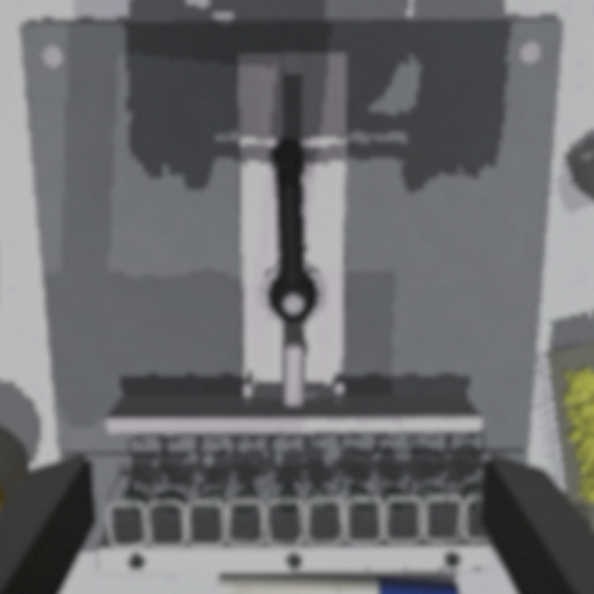

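Run:
```python
from h import *
import pickle
P=pickle.load(open("w1.pkl","rb"))
f=lambda x,y,z: ray(P,((x+.5)/2.9+215-.5,(y+.5)/2.9+70-.5),z)
c,s=np.cos(YAW),np.sin(YAW)
A,B=f(25,24,.012),f(560,19,.012); print("rear",A.round(4),B.round(4),np.linalg.norm(A-B),np.arctan2(-(B-A)[0],(B-A)[1]))
L=[f(97,453,.012),f(524,450,.012)];print("line",L,np.arctan2(-(L[1]-L[0])[0],(L[1]-L[0])[1]))
r=[f(108,418,.048),f(480,416,.048)];print("rail rear",r,np.mean(r,0),np.linalg.norm(r[1]-r[0]),np.arctan2(-(r[1]-r[0])[0],(r[1]-r[0])[1]))
g=[f(293,345,.061),f(293,405,.061)];print("grip",g,np.mean(g,0),np.linalg.norm(g[0]-g[1]))
print("boss",f(293,302,.055)); print("arm end",f(288,143,.045))
print("fence holes mid",f(293,561,.044))
```

```text
rear [ 0.4101 -0.0656  0.012 ] [0.3818 0.1772 0.012 ] 0.2444572205358846 0.11605626108442085
line [array([ 0.61689626, -0.02406979,  0.012     ]), array([0.59097137, 0.20053143, 0.012     ])] 0.11491775027674121
rail rear [array([ 0.58329739, -0.01206437,  0.048     ]), array([0.56333636, 0.16370048, 0.048     ])] [0.57331687 0.07581806 0.048     ] 0.17689467475506904 0.11308218272714914
grip [array([0.53511226, 0.07109184, 0.061     ]), array([0.56314527, 0.0741684 , 0.061     ])] [0.54912876 0.07263012 0.061     ] 0.028201321919934033
boss [0.51689287 0.06913215 0.055     ]
arm end [0.44916091 0.05957258 0.045     ]
fence holes mid [0.65149942 0.08397793 0.044     ]
```

The wrist crop shows the plate square with the view, the rail's rear edge at crop row 417, the grip at (293,345–405), the boss at (293,302) and the line at row 452. Both views agree within about 2 mm, and the yaw is about 0.112.

```bash
sed -i 's/YAW=.*/YAW=0.112/' h.py
python3 - <<'E'
from h import *
c,s=np.cos(YAW),np.sin(YAW)
plan([0.5492,0.0727,0.044],[-s,c,0])
E
```

```text
shift world cm [  1.96   0.44 -20.59] tool cm [20.59 -2.02  0.23]
tool axes cols
 [[-1.000e-03 -9.946e-01 -1.037e-01]
 [ 1.000e-04 -1.037e-01  9.946e-01]
 [-1.000e+00  1.000e-03  2.000e-04]]
rotvec tool [-0.0081  0.0002 -0.001 ]
```

{"name": "step_arm", "arguments": {
  "motion": "60 0 -1 0.12 -0.008 0 0;60 0 -1 0.11 0 0 0;60 3 0 0 0 0 0;60 3 0 0 0 0 0;60 3 0 0 0 0 0;60 3 0 0 0 0 0;60 2.5 0 0 0 0 0;60 1.5 0 0 0 0 0;60 0 0 0 0 0 0;60 0 0 0 0 0 0"
}}

```text
time: 2.57
tool_pos: [0.5494, 0.0731, 0.0895]
ee_rot: [1.449, 1.569, 3.134]
wrist_force: [-0.1, -0.4, 0.6]
width: 0.0565
```

Run:
```python
from h import *
im=snapshot("wrist");cv2.imwrite("pics/w2.png",im[:,:,::-1])
c,s=np.cos(YAW),np.sin(YAW)
plan([0.5492,0.0727,0.044],[-s,c,0])
```

```text
shift world cm [-0.12 -0.04 -4.71] tool cm [ 4.71  0.13 -0.02]
tool axes cols
 [[ 9.000e-04 -9.935e-01 -1.135e-01]
 [ 1.000e-04 -1.135e-01  9.935e-01]
 [-1.000e+00 -9.000e-04  0.000e+00]]
rotvec tool [0.0017 0.     0.0009]
```

View pics/w2.png

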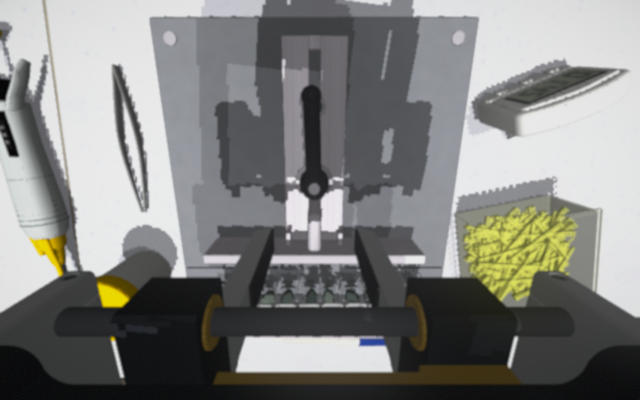

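The grip at (314,235) is centred between the fingertips, at about columns 262 and 366.

{"name": "step_arm", "arguments": {
  "motion": "60 1.5 0 0 0 0 0;60 1.5 0 0 0 0 0;60 1 0 0 0 0 0;60 0.5 0 0 0 0 0;60 0 0 0 0 0 0;0 0 0 0 0 0 0;0 0 0 0 0 0 0;0 0 0 0 0 0 0;0 0 0 0 0 0 0;0 0 0 0 0 0 0;0 0 0 0 0 0 0;0 0 0 0 0 0 0;0 0 0 0 0 0 0"
}}

```text
time: 3.7
tool_pos: [0.5495, 0.073, 0.0456]
ee_rot: [-0.649, 1.57, 1.036]
wrist_force: [-0.8, 0.3, -0.1]
width: 0.0097
```

Run:
```python
from h import *
P=camera_params("wrist");im=snapshot("wrist");cv2.imwrite("pics/w3.png",im[:,:,::-1])
import pickle;pickle.dump(P,open("w3.pkl","wb"))
o=robot.get_obs();print(o["time"],o["tool_pos"],o["wrist_force"],o["wrist_torque"],o["width"])
```

```text
3.75 [0.54950577 0.07302844 0.04558039] [0.54479944 0.62847577 0.36669629] [ 0.08869487 -0.03518672 -0.01887173] 0.009812559593867676
```

View pics/w3.png

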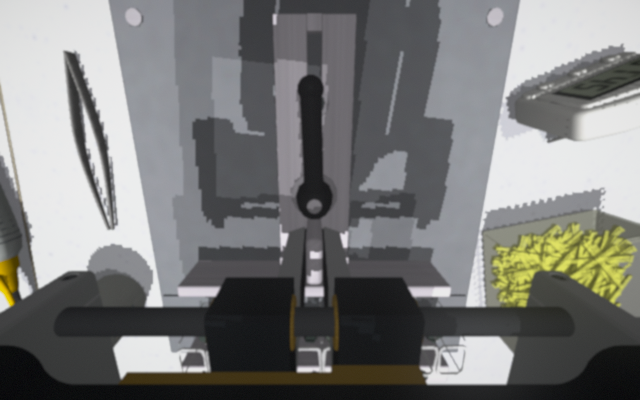

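The grip is held (width 9.8 mm). The rail top lies around row 285–295 and the line around row 297. I'll zoom in to measure the travel.

Run:
```python
import cv2
a=cv2.imread("pics/w3.png")[235:315,150:480]
cv2.imwrite("pics/w3c.png",cv2.resize(a,None,fx=2.4,fy=4.8,interpolation=cv2.INTER_CUBIC))
```

```text
(no output)
```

View pics/w3c.png

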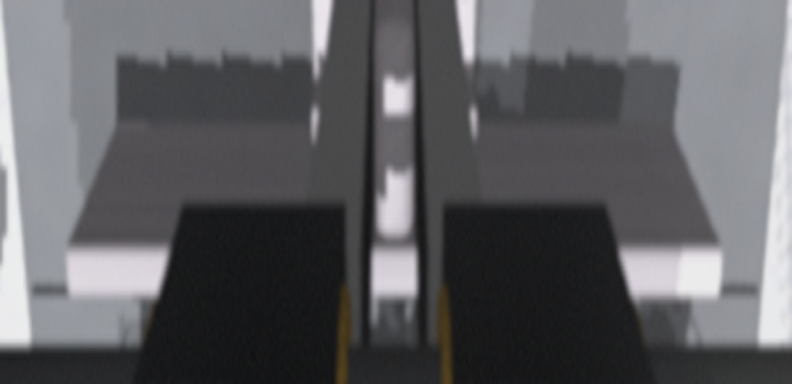

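Run:
```python
from h import *
import pickle
P=pickle.load(open("w3.pkl","rb"))
f=lambda x,y,z: ray(P,((x+.5)/2.4+150-.5,(y+.5)/4.8+235-.5),z)
c,s=np.cos(YAW),np.sin(YAW); X=np.array([c,s,0])
for n,p in dict(line=[(50,289.5,.012),(740,289.5,.012)],base=[(117,122,.012),(674,122,.012)],top=[(70,243,.048),(718,243,.048)]).items():
    q=[f(*t) for t in p]; print(n,[v.round(4) for v in q],[round(float(v@X),4) for v in q],np.linalg.norm(q[0]-q[1]))
print("tcp",robot.get_obs()["tool_pos"]@X)
```

```text
line [array([ 0.618 , -0.0359,  0.012 ]), array([0.5916, 0.1949, 0.012 ])] [0.6101, 0.6097] 0.23221786122418814
base [array([ 0.5838, -0.0134,  0.012 ]), array([0.5634, 0.1656, 0.012 ])] [0.5787, 0.5784] 0.1801321592483775
top [array([ 0.5822, -0.0118,  0.048 ]), array([0.5623, 0.1626, 0.048 ])] [0.5773, 0.577] 0.17551069183327914
tcp 0.5542249661644281
```

{"name": "step_arm", "arguments": {
  "motion": "0 0 -0.2 0 0 0 0;0 0 -0.2 0 0 0 0;0 0 -0.2 0 0 0 0;0 0 -0.2 0 0 0 0;0 0 -0.2 0 0 0 0;0 0 -0.2 0 0 0 0;0 0 0 0 0 0 0"
}}

```text
time: 4.33
tool_pos: [0.5619, 0.0743, 0.0456]
ee_rot: [-1.535, 1.57, 0.15]
wrist_force: [-1.6, -0.4, 2.7]
width: 0.0099
```

```bash
cat > st.py <<'E'
from h import *
c,s=np.cos(YAW),np.sin(YAW); X=np.array([c,s,0]);Y=np.array([-s,c,0])
o=robot.get_obs();print(o["time"],"x",(o["tool_pos"]@X).round(4),"y",(o["tool_pos"]@Y).round(4),"z",o["tool_pos"][2].round(4),"Fx",(o["wrist_force"]@X).round(2),"Fy",(o["wrist_force"]@Y).round(2),"Fz",o["wrist_force"][2].round(2),o["wrist_torque"].round(2),o["width"].round(4))
E
python3 st.py
```

```text
Traceback (most recent call last):
  File "st.py", line 3, in <module>
    o=robot.get_obs();print(o["time"],"x",(o["tool_pos"]@X).round(4),"y",(o["tool_pos"]@Y).round(4),"z",o["tool_pos"][2].round(4),"Fx",(o["wrist_force"]@X).round(2),"Fy",(o["wrist_force"]@Y).round(2),"Fz",o["wrist_force"][2].round(2),o["wrist_torque"].round(2),o["width"].round(4))
                                                                                                                                                                                                                                                                     ^^^^^^^^^^^^^^^^
AttributeError: 'float' object has no attribute 'round'
```

{"name": "step_arm", "arguments": {
  "motion": "0 0 -0.2 0 0 0 0;0 0 -0.2 0 0 0 0;0 0 -0.2 0 0 0 0;0 0 -0.2 0 0 0 0;0 0 -0.2 0 0 0 0"
}}

```text
time: 4.75
tool_pos: [0.5714, 0.0755, 0.0456]
ee_rot: [0.086, 1.571, 1.771]
wrist_force: [-4.3, -0.0, 4.5]
width: 0.0097
```

```bash
sed -i 's/,o\["width"\].round(4))/,round(o["width"],4))/' st.py
python3 st.py
```

```text
4.75 x 0.5763 y 0.0111 z 0.0456 Fx -4.26 Fy 0.46 Fz 4.47 [-0.06  0.63 -0.  ] 0.0097
```

{"name": "step_arm", "arguments": {
  "motion": "0 0 -0.1 0 0 0 0;0 0 -0.1 0 0 0 0;0 0 -0.1 0 0 0 0;0 0 -0.1 0 0 0 0"
}}

```text
time: 5.08
tool_pos: [0.5751, 0.0759, 0.0456]
ee_rot: [1.378, 1.57, 3.063]
wrist_force: [-4.6, -0.5, 5.0]
width: 0.0093
```

```bash
python3 st.py
```

```text
5.0833 x 0.58 y 0.0111 z 0.0456 Fx -4.67 Fy -0.02 Fz 5.04 [-0.06  0.77 -0.  ] 0.0093
```

{"name": "step_arm", "arguments": {
  "motion": "0 0 -0.1 0 0 0 0;0 0 -0.1 0 0 0 0"
}}

```text
time: 5.25
tool_pos: [0.5771, 0.0761, 0.0456]
ee_rot: [1.423, 1.57, 3.108]
wrist_force: [-5.0, -0.1, 5.5]
width: 0.0095
```

```bash
python3 st.py
```

```text
5.25 x 0.582 y 0.0111 z 0.0456 Fx -5.0 Fy 0.49 Fz 5.45 [-0.04  0.77 -0.01] 0.0095
```

{"name": "step_arm", "arguments": {
  "motion": "0 0 -0.1 0 0 0 0"
}}

```text
time: 5.33
tool_pos: [0.5781, 0.0762, 0.0456]
ee_rot: [1.404, 1.57, 3.089]
wrist_force: [-4.0, -0.3, 5.2]
width: 0.0099
```

```bash
python3 st.py
```

```text
5.3333 x 0.583 y 0.0111 z 0.0456 Fx -4.06 Fy 0.11 Fz 5.22 [-0.03  0.77 -0.03] 0.0099
```

{"name": "step_arm", "arguments": {
  "motion": "0 0 -0.1 0 0 0 0"
}}

```text
time: 5.42
tool_pos: [0.5791, 0.0763, 0.0456]
ee_rot: [1.405, 1.57, 3.09]
wrist_force: [-3.9, -0.6, 4.8]
width: 0.0097
```

```bash
python3 st.py
```

```text
5.4167 x 0.584 y 0.0111 z 0.0456 Fx -3.9 Fy -0.12 Fz 4.81 [-0.02  0.74 -0.02] 0.0097
```

{"name": "step_arm", "arguments": {
  "motion": "0 0 -0.05 0 0 0 0;0 0 -0.05 0 0 0 0"
}}

```text
time: 5.58
tool_pos: [0.58, 0.0764, 0.0456]
ee_rot: [1.434, 1.57, 3.119]
wrist_force: [-5.4, -1.2, 4.9]
width: 0.0097
```

```bash
python3 st.py
python3 - <<'E'
from h import *
P=camera_params("wrist");im=snapshot("wrist");cv2.imwrite("pics/w4.png",im[:,:,::-1])
import pickle;pickle.dump(P,open("w4.pkl","wb"))
a=im[235:315,150:480,::-1]
cv2.imwrite("pics/w4c.png",cv2.resize(a,None,fx=2.4,fy=4.8,interpolation=cv2.INTER_CUBIC))
E
```

```text
5.5833 x 0.585 y 0.0111 z 0.0456 Fx -5.51 Fy -0.61 Fz 4.88 [-0.05  0.71 -0.03] 0.0097
```

View pics/w4c.png

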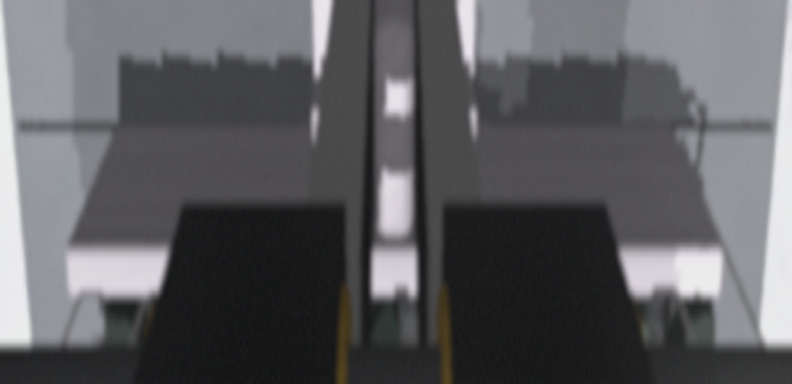

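The line (crop row 126) now lies within about a pixel of the rail's foot edge (row 123). The force has only just started to rise.

{"name": "step_arm", "arguments": {
  "motion": "0 0 -0.05 0 0 0 0;0 0 0 0 0 0 0"
}}

```text
time: 5.8
tool_pos: [0.5806, 0.0765, 0.0456]
ee_rot: [1.416, 1.57, 3.101]
wrist_force: [-5.5, -0.4, 5.7]
width: 0.0099
```

```bash
python3 st.py
```

```text
5.8 x 0.5855 y 0.0111 z 0.0456 Fx -5.49 Fy 0.23 Fz 5.68 [-0.04  0.7  -0.02] 0.0099
```

{"name": "step_arm", "arguments": {
  "motion": "0 0 -0.05 0 0 0 0;0 0 0 0 0 0 0"
}}

```text
time: 5.97
tool_pos: [0.581, 0.0765, 0.0456]
ee_rot: [1.519, 1.57, -3.079]
wrist_force: [-4.6, -0.1, 5.0]
width: 0.0097
```

```bash
python3 st.py
```

```text
5.9667 x 0.5859 y 0.0111 z 0.0456 Fx -4.63 Fy 0.46 Fz 4.98 [0.01 0.81 0.06] 0.0097
```

{"name": "step_arm", "arguments": {
  "motion": "0 0 -0.05 0 0 0 0;0 0 0 0 0 0 0"
}}

```text
time: 6.13
tool_pos: [0.5811, 0.0765, 0.0456]
ee_rot: [1.559, 1.569, -3.039]
wrist_force: [-6.8, -0.6, 5.0]
width: 0.0099
```

```bash
python3 st.py
```

```text
6.1333 x 0.586 y 0.0111 z 0.0456 Fx -6.84 Fy 0.13 Fz 5.0 [-0.06  0.89  0.01] 0.0099
```

{"name": "step_arm", "arguments": {
  "motion": "0 0 -0.05 0 0 0 0;0 0 0 0 0 0 0"
}}

```text
time: 6.3
tool_pos: [0.5811, 0.0765, 0.0456]
ee_rot: [1.571, 1.568, -3.027]
wrist_force: [-8.0, -0.3, 7.7]
width: 0.01
```

```bash
python3 st.py
```

```text
6.3 x 0.586 y 0.0111 z 0.0456 Fx -7.93 Fy 0.61 Fz 7.74 [-0.09  1.07 -0.01] 0.01
```

The arm has stopped advancing (x = 0.5860) and the force climbs about 3 N/mm, so the strip is seated. I'll push slightly more so it squares up, then look.

{"name": "step_arm", "arguments": {
  "motion": "0 0 -0.05 0 0 0 0;0 0 -0.05 0 0 0 0;0 0 0 0 0 0 0;0 0 0 0 0 0 0"
}}

```text
time: 6.63
tool_pos: [0.5811, 0.0765, 0.0456]
ee_rot: [1.581, 1.566, -3.017]
wrist_force: [-9.6, -1.4, 8.8]
width: 0.0095
```

```bash
python3 st.py
python3 - <<'E'
from h import *
P=camera_params("wrist");im=snapshot("wrist");cv2.imwrite("pics/w5.png",im[:,:,::-1])
import pickle;pickle.dump(P,open("w5.pkl","wb"))
a=im[235:315,150:480,::-1]
cv2.imwrite("pics/w5c.png",cv2.resize(a,None,fx=2.4,fy=4.8,interpolation=cv2.INTER_CUBIC))
E
```

```text
6.6333 x 0.586 y 0.0111 z 0.0456 Fx -9.68 Fy -0.36 Fz 8.8 [-0.16  1.46  0.01] 0.0095
```

View pics/w5c.png

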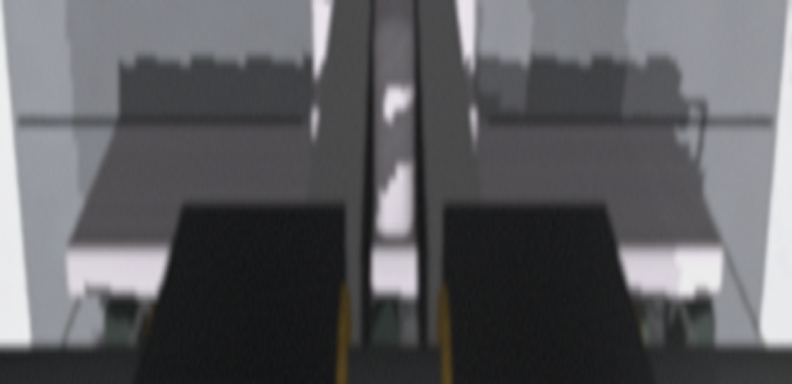

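View pics/w5.png

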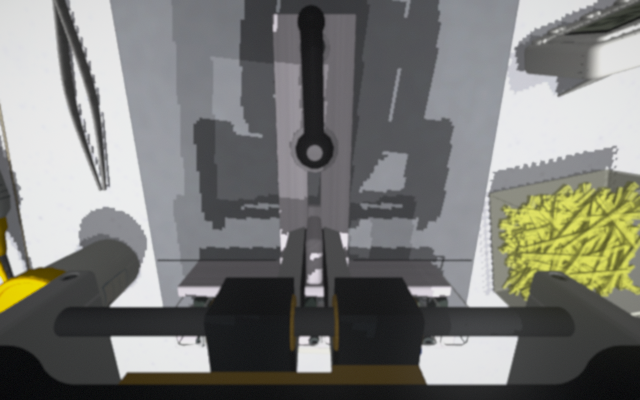

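The line (crop row 121) coincides with the rail's rear foot edge (row 122) on both sides. I'll relax the push, open and lift.

{"name": "step_arm", "arguments": {
  "motion": "0 0 0.1 0 0 0 0;0 0 0.1 0 0 0 0;0 0 0.05 0 0 0 0;0 0 0 0 0 0 0;40 0 0 0 0 0 0;40 0 0 0 0 0 0;40 0 0 0 0 0 0;40 0 0 0 0 0 0;40 -1 0 0 0 0 0;40 -3 0 0 0 0 0;40 -3 0 0 0 0 0;40 -3 0 0 0 0 0;40 -3 0 0 0 0 0;40 0 0 0 0 0 0"
}}

```text
time: 7.85
tool_pos: [0.5845, 0.0767, 0.1845]
ee_rot: [-1.645, 1.556, 0.04]
wrist_force: [0.1, 1.2, 0.7]
width: 0.0375
```

```bash
python3 st.py
python3 - <<'E'
from h import *
P=camera_params("wrist");im=snapshot("wrist");cv2.imwrite("pics/w6.png",im[:,:,::-1])
import pickle;pickle.dump(P,open("w6.pkl","wb"))
a=im[70:290,195:435,::-1]
cv2.imwrite("pics/w6c.png",cv2.resize(a,None,fx=2.7,fy=2.7,interpolation=cv2.INTER_CUBIC))
E
```

```text
7.85 x 0.5894 y 0.0109 z 0.1845 Fx 0.26 Fy 1.21 Fz 0.72 [ 0.05  0.   -0.02] 0.0375
```

View pics/w6c.png

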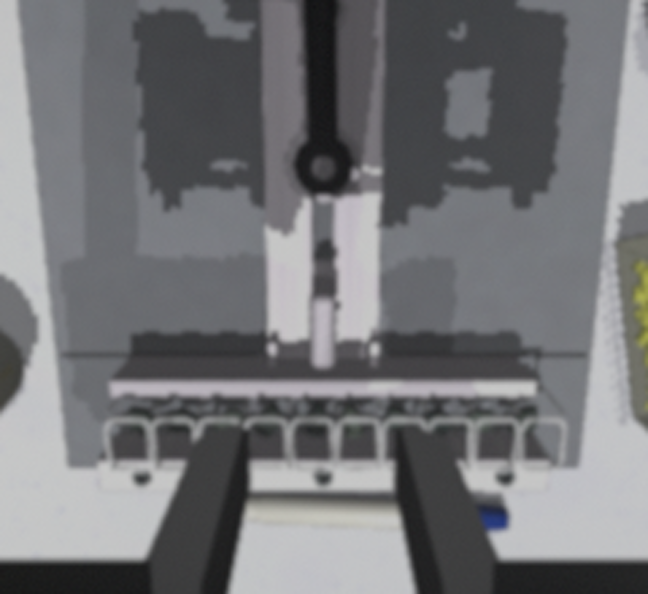

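The rail's rear edge and the line coincide at row 354, and the strip sits square against the fence. Next I'll close the fingers and come down on the lever arm's -y side, kept high enough to clear the shoulder screw.

Run:
```python
from h import *
c,s=np.cos(YAW),np.sin(YAW); X=np.array([c,s,0]);Y=np.array([-s,c,0])
import pickle
P=pickle.load(open("w6.pkl","rb")); f=lambda x,y,z: ray(P,((x+.5)/2.7+195-.5,(y+.5)/2.7+70-.5),z)
for n,p in dict(boss=(322,166,.055),arm=(319,10,.0445)).items(): q=f(*p); print(n,q@X,q@Y)
P5=pickle.load(open("w5.pkl","rb"))
for n,p in dict(boss=(314,151,.055),arm=(312,20,.0445)).items(): q=ray(P5,p[:2],p[2]); print(n,q@X,q@Y)
t=.466*X-.0195*Y; t[2]=.051
plan(t,[-s,c,0])
```

```text
boss 0.5224196136683565 0.01044626735705749
arm 0.46741222559321327 0.009221620831827815
boss 0.5217164516860512 0.010826753674662154
arm 0.4564729849099603 0.009665136828850694
shift world cm [-11.81  -4.39 -13.01] tool cm [12.89 12.37 -3.01]
tool axes cols
 [[ 1.050e-02 -9.934e-01 -1.140e-01]
 [ 5.000e-04 -1.140e-01  9.935e-01]
 [-9.999e-01 -1.050e-02 -7.000e-04]]
rotvec tool [ 0.0023 -0.0007  0.0105]
```

{"name": "step_arm", "arguments": {
  "motion": "0 0 0 0 0 0 0.0105;0 0 3.06 -0.75 0 0 0;0 0 3.06 -0.75 0 0 0;0 0 3.06 -0.75 0 0 0;0 0 3.06 -0.75 0 0 0;0 2.5 0 0 0 0 0;0 2.5 0 0 0 0 0;0 2.5 0 0 0 0 0;0 0 0 0 0 0 0"
}}

```text
time: 8.65
tool_pos: [0.4564, 0.0328, 0.0946]
ee_rot: [1.471, 1.546, -3.128]
wrist_force: [-1.0, -0.0, -0.6]
width: 0.0003
```

```bash
python3 st.py
python3 - <<'E'
from h import *
im=snapshot("wrist");cv2.imwrite("pics/w7.png",im[:,:,::-1])
im=snapshot("scene")
cv2.imwrite("pics/s7c.png",cv2.resize(im[155:265,235:375,::-1],None,fx=5,fy=5,interpolation=cv2.INTER_CUBIC))
c,s=np.cos(YAW),np.sin(YAW); X=np.array([c,s,0]);Y=np.array([-s,c,0])
t=.466*X-.0195*Y; t[2]=.051
plan(t,[-s,c,0])
E
```

```text
8.65 x 0.4572 y -0.0184 z 0.0946 Fx -1.0 Fy 0.07 Fz -0.58 [0.02 0.04 0.03] 0.0003
shift world cm [ 0.51 -0.   -4.88] tool cm [ 4.87 -0.59 -0.06]
tool axes cols
 [[-1.580e-02 -9.934e-01 -1.139e-01]
 [-9.000e-04 -1.139e-01  9.935e-01]
 [-9.999e-01  1.580e-02  9.000e-04]]
rotvec tool [ 0.0021  0.0009 -0.0158]
```

View pics/w7.png

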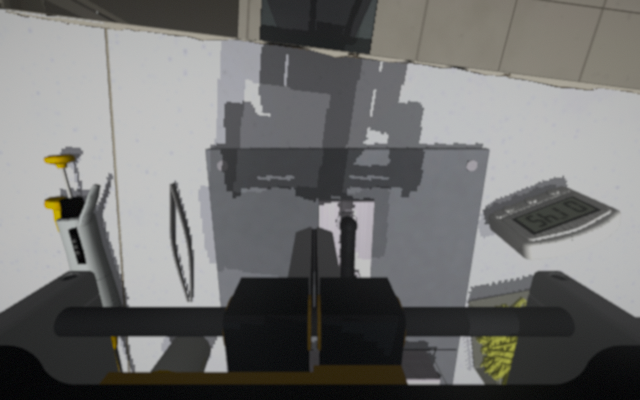

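View pics/s7c.png

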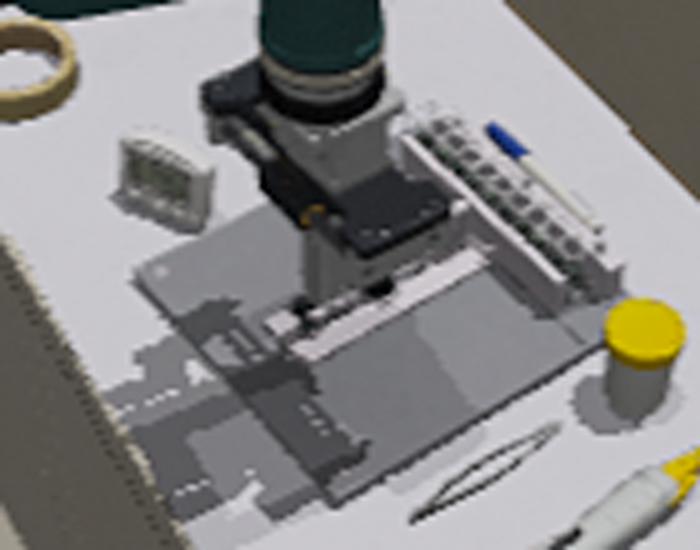

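The closed fingers (columns 290–335) stand just to the -y side of the lever arm (column 347). I'll correct tilt and x, then go down to z ≈ 0.051.

{"name": "step_arm", "arguments": {
  "motion": "0 0 -0.8 -0.1 0 0 -0.015;0 0 0 0 0 0 0;0 1.5 0 0 0 0 0;0 1.5 0 0 0 0 0;0 1.3 0 0 0 0 0;0 0 0 0 0 0 0;0 0 0 0 0 0 0"
}}

```text
time: 9.33
tool_pos: [0.4705, 0.0326, 0.0593]
ee_rot: [-1.565, 1.566, 0.12]
wrist_force: [0.3, -0.3, 0.7]
width: 0.0001
```

```bash
python3 st.py
python3 - <<'E'
from h import *
c,s=np.cos(YAW),np.sin(YAW); X=np.array([c,s,0]);Y=np.array([-s,c,0])
t=.466*X-.0195*Y; t[2]=.051
plan(t,[-s,c,0])
E
```

```text
9.3333 x 0.4712 y -0.0202 z 0.0593 Fx 0.24 Fy -0.32 Fz 0.67 [ 0.06 -0.02 -0.06] 0.0001
shift world cm [-0.52  0.01 -0.83] tool cm [0.83 0.52 0.07]
tool axes cols
 [[ 5.000e-03 -9.935e-01 -1.140e-01]
 [ 6.000e-04 -1.140e-01  9.935e-01]
 [-1.000e+00 -5.000e-03  0.000e+00]]
rotvec tool [0.0022 0.     0.005 ]
```

{"name": "step_arm", "arguments": {
  "motion": "0 0.4 0.25 0 0 0 0;0 0.4 0.25 0 0 0 0;0 0 0 0 0 0 0;0 0 0 0 0 0 0"
}}

```text
time: 9.67
tool_pos: [0.465, 0.032, 0.0509]
ee_rot: [-1.571, 1.566, 0.114]
wrist_force: [-1.0, -0.8, 0.1]
width: 0.0003
```

```bash
python3 st.py
```

```text
9.6667 x 0.4657 y -0.0202 z 0.0509 Fx -1.08 Fy -0.71 Fz 0.06 [0.07 0.05 0.01] 0.0003
```

{"name": "step_arm", "arguments": {
  "motion": "0 0 0 0.25 0 0 0;0 0 0 0.25 0 0 0;0 0 0 0.25 0 0 0;0 0 0 0.2 0 0 0"
}}

```text
time: 10.0
tool_pos: [0.4641, 0.0418, 0.0508]
ee_rot: [-1.551, 1.566, 0.134]
wrist_force: [-0.6, 0.1, 0.8]
width: 0.0004
```

```bash
cat > lv.py <<'E'
from h import *
c,s=np.cos(YAW),np.sin(YAW); X=np.array([c,s,0]);Y=np.array([-s,c,0])
o=robot.get_obs();R=Rt(o);r=o["tool_pos"]-(.522*X+.0107*Y); r[2]=0
f=o["wrist_force"]
tz=R[:,2];ty=R[:,1]
print("t",o["time"],"toolyaw(cw)",round(float(np.arctan2(tz@X,tz@Y)),3),"rad",round(float(r@ty),4),"tan",round(float(r@tz),4),"z",o["tool_pos"][2].round(4),"F push",round(float(-f@tz),2),"F rad",round(float(f@ty),2),"Fz",f[2].round(2),"tilt",R[2,1:].round(3),"j",o["joint_positions"].round(2))
E
python3 lv.py
```

```text
t 10.0 toolyaw(cw) -0.002 rad 0.0562 tan -0.0209 z 0.0508 F push -0.16 F rad 0.56 Fz 0.76 tilt [-0.005  0.   ] j [-0.03  0.    1.82  0.    1.32 -1.72]
```

{"name": "step_arm", "arguments": {
  "motion": "0 0 0.085 0.28 0.05 0 0;0 0 0.085 0.28 0.05 0 0"
}}

```text
time: 10.17
tool_pos: [0.4619, 0.0467, 0.0508]
ee_rot: [-1.724, 1.566, -0.142]
wrist_force: [0.4, -2.3, -0.8]
width: 0.0004
```

```bash
python3 lv.py
```

```text
t 10.1667 toolyaw(cw) 0.1 rad 0.0559 tan -0.0216 z 0.0508 F push 2.28 F rad -0.34 Fz -0.77 tilt [-0.005 -0.001] j [-0.02 -0.    1.82 -0.    1.32 -1.6 ]
```

{"name": "step_arm", "arguments": {
  "motion": "0 0 0.085 0.28 0.05 0 0"
}}

```text
time: 10.25
tool_pos: [0.4609, 0.0494, 0.0507]
ee_rot: [-1.694, 1.566, -0.161]
wrist_force: [-0.1, -1.9, -0.2]
width: 0.0003
```

```bash
python3 lv.py
```

```text
t 10.25 toolyaw(cw) 0.15 rad 0.0559 tan -0.0217 z 0.0507 F push 1.91 F rad 0.01 Fz -0.23 tilt [-0.005 -0.001] j [-0.02 -0.    1.82 -0.    1.32 -1.55]
```

Contact at about 2 N, so the lever is still free. I'll continue in small arcs.

{"name": "step_arm", "arguments": {
  "motion": "0 0 0.085 0.28 0.05 0 0;0 0 0.085 0.28 0.05 0 0"
}}

```text
time: 10.42
tool_pos: [0.4592, 0.0551, 0.0505]
ee_rot: [-1.634, 1.567, -0.201]
wrist_force: [-1.2, -1.3, -1.0]
width: 0.0004
```

```bash
python3 lv.py
```

```text
t 10.4167 toolyaw(cw) 0.25 rad 0.0559 tan -0.0217 z 0.0505 F push 1.43 F rad 0.97 Fz -1.03 tilt [-0.004 -0.   ] j [-0.   -0.01  1.82 -0.    1.32 -1.44]
```

{"name": "step_arm", "arguments": {
  "motion": "0 0 0.085 0.28 0.05 0 0;0 0 0.085 0.28 0.05 0 0"
}}

```text
time: 10.58
tool_pos: [0.4581, 0.061, 0.0503]
ee_rot: [-1.575, 1.568, -0.243]
wrist_force: [-0.8, -2.2, -0.7]
width: 0.0006
```

```bash
python3 lv.py
```

```text
t 10.5833 toolyaw(cw) 0.35 rad 0.0559 tan -0.0218 z 0.0503 F push 2.36 F rad 0.25 Fz -0.74 tilt [-0.003 -0.   ] j [ 0.01 -0.01  1.82 -0.    1.32 -1.32]
```

{"name": "step_arm", "arguments": {
  "motion": "0 0 0.085 0.28 0.05 0 0;0 0 0.085 0.28 0.05 0 0"
}}

```text
time: 10.75
tool_pos: [0.4576, 0.0668, 0.0501]
ee_rot: [-1.554, 1.569, -0.321]
wrist_force: [-1.2, -0.7, -0.9]
width: 0.0003
```

```bash
python3 lv.py
```

```text
t 10.75 toolyaw(cw) 0.45 rad 0.0559 tan -0.0219 z 0.0501 F push 1.1 F rad 0.94 Fz -0.85 tilt [-0.002  0.   ] j [ 0.02 -0.    1.82 -0.    1.32 -1.21]
```

{"name": "step_arm", "arguments": {
  "motion": "0 0 0.085 0.28 0.05 0 0"
}}

```text
time: 10.83
tool_pos: [0.4576, 0.0698, 0.05]
ee_rot: [-1.507, 1.569, -0.324]
wrist_force: [-1.4, -1.2, 0.4]
width: 0.0005
```

```bash
python3 lv.py
```

```text
t 10.8333 toolyaw(cw) 0.5 rad 0.0558 tan -0.0219 z 0.05 F push 1.62 F rad 0.82 Fz 0.36 tilt [-0.002  0.   ] j [ 0.03 -0.    1.82 -0.    1.32 -1.15]
```

{"name": "step_arm", "arguments": {
  "motion": "0 0 0.085 0.28 0.05 0 0"
}}

```text
time: 10.92
tool_pos: [0.4578, 0.0727, 0.05]
ee_rot: [-1.448, 1.569, -0.315]
wrist_force: [-2.1, -1.9, 0.1]
width: 0.001
```

```bash
python3 lv.py
```

```text
t 10.9167 toolyaw(cw) 0.55 rad 0.0557 tan -0.0219 z 0.05 F push 2.61 F rad 1.13 Fz 0.09 tilt [-0.002  0.   ] j [ 0.04 -0.    1.82 -0.    1.32 -1.1 ]
```

{"name": "step_arm", "arguments": {
  "motion": "0 0 0.085 0.28 0.05 0 0;0 0 0.085 0.28 0.05 0 0"
}}

```text
time: 11.08
tool_pos: [0.4587, 0.0786, 0.0499]
ee_rot: [-1.31, 1.569, -0.277]
wrist_force: [-2.0, -1.6, -0.6]
width: 0.0004
```

```bash
python3 lv.py
```

```text
t 11.0833 toolyaw(cw) 0.65 rad 0.0554 tan -0.0219 z 0.0499 F push 2.44 F rad 0.9 Fz -0.63 tilt [-0.001  0.   ] j [ 0.05  0.    1.81 -0.    1.32 -0.98]
```

{"name": "step_arm", "arguments": {
  "motion": "0 0 0.085 0.28 0.05 0 0"
}}

```text
time: 11.17
tool_pos: [0.4594, 0.0814, 0.0499]
ee_rot: [-1.263, 1.569, -0.28]
wrist_force: [-1.8, -1.7, -0.3]
width: 0.0005
```

```bash
python3 lv.py
```

```text
t 11.1667 toolyaw(cw) 0.7 rad 0.0553 tan -0.0219 z 0.0499 F push 2.41 F rad 0.61 Fz -0.29 tilt [-0.001  0.   ] j [ 0.05  0.01  1.81 -0.    1.32 -0.93]
```

{"name": "step_arm", "arguments": {
  "motion": "0 0 0.085 0.28 0.05 0 0"
}}

```text
time: 11.25
tool_pos: [0.4602, 0.0843, 0.0499]
ee_rot: [-1.184, 1.569, -0.251]
wrist_force: [-1.1, -1.6, -0.2]
width: 0.0004
```

```bash
python3 lv.py
```

```text
t 11.25 toolyaw(cw) 0.75 rad 0.0552 tan -0.0219 z 0.0499 F push 1.93 F rad -0.11 Fz -0.18 tilt [-0.001  0.001] j [ 0.06  0.01  1.81 -0.    1.32 -0.87]
```

{"name": "step_arm", "arguments": {
  "motion": "0 0 0.11 0.28 0.05 0 0;0 0 0.11 0.28 0.05 0 0"
}}

```text
time: 11.42
tool_pos: [0.4619, 0.0899, 0.0499]
ee_rot: [-1.266, 1.569, -0.433]
wrist_force: [-2.1, -0.8, -1.1]
width: 0.0006
```

```bash
python3 lv.py
```

```text
t 11.4167 toolyaw(cw) 0.85 rad 0.0552 tan -0.0219 z 0.0499 F push 1.96 F rad 1.04 Fz -1.15 tilt [-0.001  0.   ] j [ 0.07  0.02  1.8  -0.    1.32 -0.76]
```

{"name": "step_arm", "arguments": {
  "motion": "0 0 0.11 0.28 0.05 0 0"
}}

```text
time: 11.5
tool_pos: [0.4629, 0.0926, 0.0498]
ee_rot: [-1.468, 1.569, -0.685]
wrist_force: [-2.2, -2.3, -1.3]
width: 0.0006
```

```bash
python3 lv.py
```

```text
t 11.5 toolyaw(cw) 0.9 rad 0.0553 tan -0.0221 z 0.0498 F push 3.23 F rad -0.07 Fz -1.3 tilt [-0.001  0.   ] j [ 0.08  0.02  1.8  -0.    1.32 -0.7 ]
```

{"name": "step_arm", "arguments": {
  "motion": "0 0 0.11 0.28 0.05 0 0"
}}

```text
time: 11.58
tool_pos: [0.464, 0.0952, 0.0498]
ee_rot: [-1.766, 1.569, -1.033]
wrist_force: [-2.7, -1.9, -0.6]
width: 0.0005
```

```bash
python3 lv.py
```

```text
t 11.5833 toolyaw(cw) 0.95 rad 0.0554 tan -0.0222 z 0.0498 F push 3.26 F rad 0.44 Fz -0.63 tilt [-0.001 -0.   ] j [ 0.08  0.02  1.8  -0.    1.32 -0.65]
```

The push passes 3 N, so stiffening begins near 0.9 rad. From here I go one row at a time.

{"name": "step_arm", "arguments": {
  "motion": "0 0 0.11 0.28 0.05 0 0"
}}

```text
time: 11.67
tool_pos: [0.4651, 0.0978, 0.0497]
ee_rot: [-2.068, 1.569, -1.385]
wrist_force: [-2.2, -2.8, -1.4]
width: 0.0002
```

```bash
python3 lv.py
```

```text
t 11.6667 toolyaw(cw) 1.0 rad 0.0554 tan -0.0225 z 0.0497 F push 3.46 F rad -0.77 Fz -1.41 tilt [-0.001 -0.001] j [ 0.09  0.03  1.79 -0.    1.32 -0.59]
```

{"name": "step_arm", "arguments": {
  "motion": "0 0 0.11 0.28 0.05 0 0"
}}

```text
time: 11.75
tool_pos: [0.4664, 0.1002, 0.0497]
ee_rot: [-2.335, 1.569, -1.702]
wrist_force: [-3.2, -3.5, -0.6]
width: 0.0003
```

```bash
python3 lv.py
```

```text
t 11.75 toolyaw(cw) 1.05 rad 0.0554 tan -0.0228 z 0.0497 F push 4.65 F rad -0.94 Fz -0.63 tilt [-0.001 -0.001] j [ 0.09  0.03  1.79 -0.    1.32 -0.54]
```

{"name": "step_arm", "arguments": {
  "motion": "0 0 0.11 0.28 0.05 0 0"
}}

```text
time: 11.83
tool_pos: [0.4678, 0.1026, 0.0496]
ee_rot: [-2.487, 1.568, -1.904]
wrist_force: [-3.8, -3.3, 0.1]
width: 0.0006
```

```bash
python3 lv.py
```

```text
t 11.8333 toolyaw(cw) 1.1 rad 0.0555 tan -0.023 z 0.0496 F push 5.0 F rad -0.68 Fz 0.05 tilt [-0.002 -0.002] j [ 0.1   0.04  1.78 -0.    1.32 -0.48]
```

{"name": "step_arm", "arguments": {
  "motion": "0 0 0.11 0.28 0.05 0 0"
}}

```text
time: 11.92
tool_pos: [0.4693, 0.105, 0.0495]
ee_rot: [-2.631, 1.568, -2.098]
wrist_force: [-4.6, -4.1, 0.1]
width: 0.0005
```

```bash
python3 lv.py
```

```text
t 11.9167 toolyaw(cw) 1.15 rad 0.0555 tan -0.0233 z 0.0495 F push 6.0 F rad -1.2 Fz 0.13 tilt [-0.001 -0.003] j [ 0.1   0.04  1.78 -0.    1.33 -0.43]
```

{"name": "step_arm", "arguments": {
  "motion": "0 0 0.11 0.28 0.05 0 0"
}}

```text
time: 12.0
tool_pos: [0.4709, 0.1072, 0.0495]
ee_rot: [-2.687, 1.567, -2.204]
wrist_force: [-3.5, -4.2, 0.5]
width: 0.0003
```

```bash
python3 lv.py
```

```text
t 12.0 toolyaw(cw) 1.2 rad 0.0555 tan -0.0236 z 0.0495 F push 5.1 F rad -2.1 Fz 0.52 tilt [-0.002 -0.003] j [ 0.11  0.05  1.77 -0.    1.33 -0.37]
```

{"name": "step_arm", "arguments": {
  "motion": "0 0 0.11 0.28 0.05 0 0"
}}

```text
time: 12.08
tool_pos: [0.4726, 0.1094, 0.0494]
ee_rot: [-2.746, 1.567, -2.313]
wrist_force: [-5.9, -4.9, 1.1]
width: 0.0003
```

```bash
python3 lv.py
```

```text
t 12.0833 toolyaw(cw) 1.25 rad 0.0556 tan -0.0238 z 0.0494 F push 7.4 F rad -1.95 Fz 1.06 tilt [-0.002 -0.004] j [ 0.11  0.05  1.77 -0.    1.33 -0.32]
```

{"name": "step_arm", "arguments": {
  "motion": "0 0 0.11 0.28 0.05 0 0"
}}

```text
time: 12.17
tool_pos: [0.4744, 0.1115, 0.0494]
ee_rot: [-2.778, 1.566, -2.395]
wrist_force: [-5.9, -4.2, 0.8]
width: 0.0005
```

```bash
python3 lv.py
```

```text
t 12.1667 toolyaw(cw) 1.3 rad 0.0556 tan -0.0242 z 0.0494 F push 7.05 F rad -1.65 Fz 0.8 tilt [-0.002 -0.004] j [ 0.12  0.06  1.76 -0.    1.33 -0.27]
```

{"name": "step_arm", "arguments": {
  "motion": "0 0 0.11 0.28 0.05 0 0"
}}

```text
time: 12.25
tool_pos: [0.4763, 0.1135, 0.0493]
ee_rot: [-2.805, 1.565, -2.472]
wrist_force: [-6.8, -4.8, 2.0]
width: 0.0004
```

```bash
python3 lv.py
```

```text
t 12.25 toolyaw(cw) 1.35 rad 0.0556 tan -0.0244 z 0.0493 F push 7.98 F rad -2.27 Fz 1.97 tilt [-0.002 -0.005] j [ 0.12  0.06  1.76 -0.    1.33 -0.21]
```

{"name": "step_arm", "arguments": {
  "motion": "0 0 0.1 0.28 0.05 0 0"
}}

```text
time: 12.33
tool_pos: [0.4783, 0.1155, 0.0493]
ee_rot: [-2.844, 1.565, -2.561]
wrist_force: [-7.6, -3.6, 2.0]
width: 0.0005
```

```bash
python3 lv.py
```

```text
t 12.3333 toolyaw(cw) 1.4 rad 0.0556 tan -0.0247 z 0.0493 F push 8.36 F rad -1.3 Fz 1.99 tilt [-0.002 -0.006] j [ 0.12  0.07  1.75 -0.    1.33 -0.16]
```

{"name": "step_arm", "arguments": {
  "motion": "0 0 0.1 0.28 0.04 0 0"
}}

```text
time: 12.42
tool_pos: [0.4804, 0.1172, 0.0492]
ee_rot: [-2.856, 1.564, -2.613]
wrist_force: [-8.5, -3.9, 2.2]
width: 0.0007
```

```bash
python3 lv.py
```

```text
t 12.4167 toolyaw(cw) 1.44 rad 0.0557 tan -0.0244 z 0.0492 F push 9.24 F rad -1.69 Fz 2.19 tilt [-0.002 -0.006] j [ 0.13  0.07  1.74 -0.    1.33 -0.12]
```

{"name": "step_arm", "arguments": {
  "motion": "0 0 0.1 0.28 0.045 0 0"
}}

```text
time: 12.5
tool_pos: [0.4826, 0.1189, 0.0492]
ee_rot: [-2.875, 1.564, -2.677]
wrist_force: [-9.7, -3.6, 1.9]
width: 0.0005
```

```bash
python3 lv.py
```

```text
t 12.5 toolyaw(cw) 1.484 rad 0.0558 tan -0.0244 z 0.0492 F push 10.27 F rad -1.63 Fz 1.92 tilt [-0.002 -0.007] j [ 0.13  0.08  1.74 -0.    1.33 -0.07]
```

{"name": "step_arm", "arguments": {
  "motion": "0 0 0.1 0.28 0.045 0 0"
}}

```text
time: 12.58
tool_pos: [0.4848, 0.1205, 0.0491]
ee_rot: [-2.894, 1.563, -2.74]
wrist_force: [-8.9, -3.7, 2.8]
width: 0.0003
```

```bash
python3 lv.py
```

```text
t 12.5833 toolyaw(cw) 1.529 rad 0.0559 tan -0.0245 z 0.0491 F push 9.4 F rad -2.3 Fz 2.81 tilt [-0.002 -0.008] j [ 0.13  0.09  1.73 -0.    1.33 -0.02]
```

{"name": "step_arm", "arguments": {
  "motion": "0 0 0.09 0.28 0.045 0 0"
}}

```text
time: 12.67
tool_pos: [0.4871, 0.1219, 0.0491]
ee_rot: [-2.913, 1.562, -2.805]
wrist_force: [-10.0, -3.6, 3.2]
width: 0.0006
```

```bash
python3 lv.py
```

```text
t 12.6667 toolyaw(cw) 1.574 rad 0.0559 tan -0.0245 z 0.0491 F push 10.33 F rad -2.5 Fz 3.24 tilt [-0.002 -0.008] j [ 0.13  0.09  1.72 -0.    1.33  0.03]
```

{"name": "step_arm", "arguments": {
  "motion": "0 0 0.09 0.28 0.045 0 0"
}}

```text
time: 12.75
tool_pos: [0.4894, 0.1233, 0.049]
ee_rot: [-2.938, 1.562, -2.874]
wrist_force: [-11.2, -2.7, 3.9]
width: 0.0011
```

```bash
python3 lv.py
```

```text
t 12.75 toolyaw(cw) 1.619 rad 0.056 tan -0.0246 z 0.049 F push 11.38 F rad -1.99 Fz 3.91 tilt [-0.002 -0.009] j [ 0.14  0.1   1.72 -0.    1.34  0.07]
```

{"name": "step_arm", "arguments": {
  "motion": "0 0 0.09 0.28 0.045 0 0"
}}

```text
time: 12.83
tool_pos: [0.4918, 0.1245, 0.049]
ee_rot: [-2.944, 1.561, -2.926]
wrist_force: [-11.1, -2.0, 4.6]
width: 0.0005
```

```bash
python3 lv.py
```

```text
t 12.8333 toolyaw(cw) 1.664 rad 0.056 tan -0.0247 z 0.049 F push 11.13 F rad -1.83 Fz 4.63 tilt [-0.002 -0.01 ] j [ 0.14  0.1   1.71 -0.    1.34  0.12]
```

{"name": "step_arm", "arguments": {
  "motion": "0 0 0.09 0.28 0.045 0 0"
}}

```text
time: 12.92
tool_pos: [0.4944, 0.1257, 0.049]
ee_rot: [-2.956, 1.561, -2.982]
wrist_force: [-12.2, -1.5, 5.3]
width: 0.0004
```

```bash
python3 lv.py
```

```text
t 12.9167 toolyaw(cw) 1.709 rad 0.0561 tan -0.0247 z 0.049 F push 12.18 F rad -1.87 Fz 5.34 tilt [-0.002 -0.01 ] j [ 0.14  0.11  1.7  -0.    1.34  0.16]
```

{"name": "step_arm", "arguments": {
  "motion": "0 0 0.09 0.28 0.045 0 0"
}}

```text
time: 13.0
tool_pos: [0.4969, 0.1268, 0.0489]
ee_rot: [-2.958, 1.56, -3.03]
wrist_force: [-12.8, -1.5, 5.6]
width: 0.0002
```

```bash
python3 lv.py
```

```text
t 13.0 toolyaw(cw) 1.754 rad 0.0562 tan -0.0247 z 0.0489 F push 12.68 F rad -2.41 Fz 5.55 tilt [-0.002 -0.011] j [0.14 0.12 1.7  0.   1.34 0.21]
```

{"name": "step_arm", "arguments": {
  "motion": "0 0 0.09 0.28 0.045 0 0"
}}

```text
time: 13.08
tool_pos: [0.4995, 0.1277, 0.0489]
ee_rot: [-2.958, 1.559, -3.074]
wrist_force: [-14.3, -0.3, 4.9]
width: 0.0003
```

```bash
python3 lv.py
```

```text
t 13.0833 toolyaw(cw) 1.799 rad 0.0562 tan -0.0247 z 0.0489 F push 14.2 F rad -1.96 Fz 4.86 tilt [-0.002 -0.011] j [0.14 0.12 1.69 0.   1.34 0.26]
```

The push is firm at about 13–14 N, so I stop here. I hold briefly, back off along the swept path, lift, and check.

{"name": "step_arm", "arguments": {
  "motion": "0 0 0 0 0 0 0;0 0 0 0 0 0 0;0 0 0 0 0 0 0;0 0 0 -0.3 0 0 0;0 0 0 -0.7 0 0 0;0 0 0 -1 0 0 0;0 0 0 -1 0 0 0;0 -2 0 0 0 0 0;0 -3 0 0 0 0 0;0 -3 0 0 0 0 0;0 -3 0 0 0 0 0;0 -3 0 -3 0 0 0;0 0 0 -3 0 0 0;0 0 0 -3 0 0 0;0 0 0 0 0 0 0"
}}

```text
time: 14.33
tool_pos: [0.3825, 0.142, 0.1908]
ee_rot: [0.434, 1.565, 0.321]
wrist_force: [0.3, -0.1, -0.4]
width: 0.0006
```

```bash
python3 st.py
python3 - <<'E'
from h import *
import pickle
P=camera_params("wrist");im=snapshot("wrist");cv2.imwrite("pics/w8.png",im[:,:,::-1]);pickle.dump(P,open("w8.pkl","wb"))
im=snapshot("top");cv2.imwrite("pics/top8.png",im[:,:,::-1])
cv2.imwrite("pics/top8c.png",cv2.resize(im[140:275,245:380,::-1],None,fx=4.4,fy=4.4,interpolation=cv2.INTER_CUBIC))
E
```

```text
14.3333 x 0.396 y 0.0984 z 0.1908 Fx 0.31 Fy -0.12 Fz -0.42 [-0.05  0.05  0.01] 0.0006
```

View pics/w8.png

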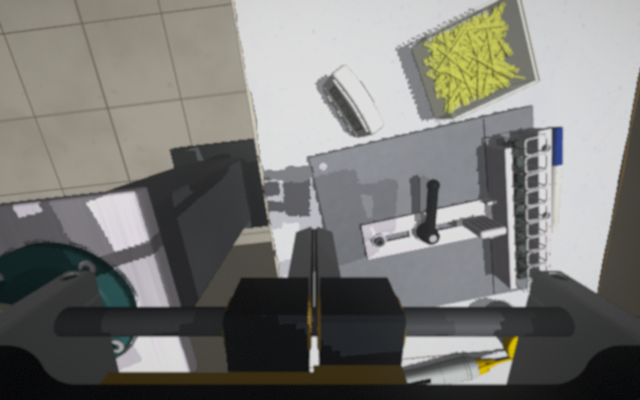

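View pics/top8c.png

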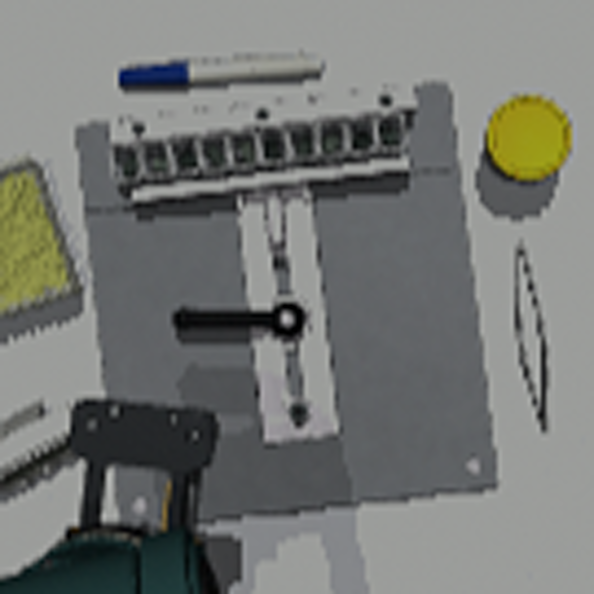

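The lever now points to +y (boss (288,318), arm end (180,320) in the top crop). The strip sits flat against the fence and the bystanders are unmoved. I'll zoom the wrist picture to check rail against line.

Run:
```python
import cv2
a=cv2.imread("pics/w8.png")[100:310,440:580]
cv2.imwrite("pics/w8c.png",cv2.resize(a,None,fx=2.8*1.4,fy=2.8,interpolation=cv2.INTER_CUBIC))
```

```text
(no output)
```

View pics/w8c.png

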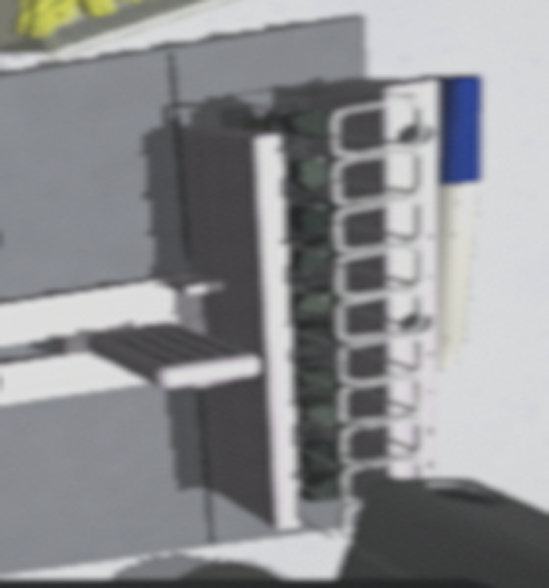

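Run:
```python
from h import *
import pickle
P=pickle.load(open("w8.pkl","rb")); im=cv2.imread("pics/w8.png",0).astype(np.float32)
c,s=np.cos(YAW),np.sin(YAW); X=np.array([c,s,0]);Y=np.array([-s,c,0])
print("cam",(-P["R"].T@P["t"])@X,(-P["R"].T@P["t"])@Y)
# rectified strip of the plane z=.012 : rows = nest-y, cols = X, 0.5 mm per px
xs=np.arange(.585,.635,.0005)
out=[]
for y0 in np.arange(-.105,.135,.001):
    uv=np.array([proj(P,x*X+y0*Y+[0,0,.012]) for x in xs],np.float32)
    out.append(cv2.remap(im,uv[None,:,0],uv[None,:,1],cv2.INTER_CUBIC)[0])
out=np.array(out)[::-1]
cv2.imwrite("pics/rect8.png",cv2.resize(np.clip(out*1.5,0,255).astype(np.uint8),None,fx=7,fy=2.4,interpolation=cv2.INTER_CUBIC))
for y0 in (.12,.11,.09,.07,.05,-.03,-.05,-.07,-.085,-.095):
    r=out[int(round((.134-y0)/.001))]
    print(y0,[int(v) for v in r[30:64:1]])
print([round(float(x),4) for x in xs[30:64]])
```

```text
cam 0.4130781618976072 0.1770047224478186
0.12 [135, 134, 134, 135, 135, 135, 136, 136, 135, 136, 136, 136, 137, 136, 135, 131, 123, 116, 107, 102, 102, 107, 115, 123, 128, 133, 135, 135, 136, 136, 136, 136, 136, 136]
0.11 [139, 138, 137, 138, 138, 138, 139, 138, 136, 133, 125, 117, 107, 101, 96, 94, 95, 94, 92, 92, 93, 95, 99, 103, 104, 104, 102, 101, 100, 98, 97, 96, 95, 95]
0.09 [102, 94, 87, 82, 80, 79, 78, 78, 79, 80, 80, 80, 79, 79, 78, 75, 71, 65, 61, 58, 57, 58, 62, 65, 68, 68, 68, 67, 67, 67, 67, 67, 67, 67]
0.07 [100, 92, 86, 81, 80, 79, 79, 79, 79, 79, 80, 80, 79, 78, 77, 74, 71, 66, 62, 59, 57, 58, 60, 62, 65, 67, 67, 67, 67, 66, 66, 66, 67, 68]
0.05 [104, 96, 88, 83, 81, 78, 78, 78, 78, 78, 78, 78, 78, 79, 79, 76, 72, 68, 62, 59, 57, 59, 61, 64, 66, 67, 68, 68, 67, 66, 66, 66, 66, 67]
-0.03 [91, 85, 84, 82, 81, 81, 81, 81, 82, 82, 83, 83, 83, 82, 81, 80, 77, 73, 69, 65, 62, 62, 62, 63, 64, 66, 68, 69, 69, 68, 68, 68, 67, 67]
-0.05 [93, 86, 84, 83, 82, 81, 81, 81, 81, 81, 81, 81, 81, 82, 82, 81, 79, 75, 72, 68, 64, 63, 64, 65, 66, 68, 68, 68, 69, 69, 70, 69, 68, 68]
-0.07 [100, 92, 86, 84, 82, 81, 81, 81, 80, 80, 81, 81, 82, 81, 80, 78, 75, 72, 67, 63, 61, 60, 61, 62, 64, 66, 67, 68, 69, 70, 69, 68, 68, 68]
-0.085 [134, 134, 134, 135, 135, 134, 134, 134, 133, 134, 134, 135, 135, 135, 133, 131, 126, 119, 112, 106, 103, 103, 107, 113, 120, 125, 127, 128, 126, 122, 115, 109, 101, 92]
-0.095 [137, 137, 137, 137, 137, 136, 136, 135, 135, 135, 136, 136, 136, 135, 133, 129, 124, 118, 112, 105, 102, 102, 107, 114, 122, 127, 132, 134, 134, 135, 136, 136, 136, 137]
[0.6, 0.6005, 0.601, 0.6015, 0.602, 0.6025, 0.603, 0.6035, 0.604, 0.6045, 0.605, 0.6055, 0.606, 0.6065, 0.607, 0.6075, 0.608, 0.6085, 0.609, 0.6095, 0.61, 0.6105, 0.611, 0.6115, 0.612, 0.6125, 0.613, 0.6135, 0.614, 0.6145, 0.615, 0.6155, 0.616, 0.6165]
```

View pics/rect8.png

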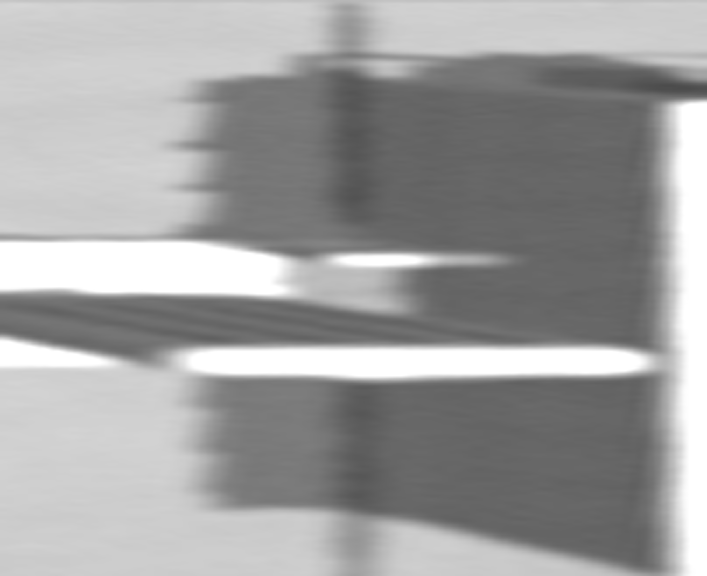

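Run:
```python
from h import *
import pickle
from scipy.optimize import least_squares
from scipy.ndimage import gaussian_filter1d
P=pickle.load(open("w8.pkl","rb")); im=cv2.imread("pics/w8.png",0).astype(np.float32)
c,s=np.cos(YAW),np.sin(YAW); X=np.array([c,s,0]);Y=np.array([-s,c,0])
xs=np.arange(.6035,.6165,.0001)
def prof(y0,n=5):
    r=0
    for y in y0+np.linspace(-.003,.003,n):
        uv=np.array([proj(P,x*X+y*Y+[0,0,.012]) for x in xs],np.float32)
        r=r+cv2.remap(im,uv[None,:,0],uv[None,:,1],cv2.INTER_LINEAR)[0]
    return r/n
for w in (.0008,.0015,.002,.0025):
    def line(L,w): return np.clip((w/2-abs(xs-L))/.0001+.5,0,1)
    def free(p): return gaussian_filter1d(p[2]*(1-p[3]*line(p[0],w)),p[1]/.0001,mode="nearest")
    fr={}
    for y0 in (.122,-.095):
        d=prof(y0); q=least_squares(lambda p:free(p)-d,[.61,.0008,135,.5],x_scale=[1e-3,1e-3,100,.5],bounds=([.6,1e-4,50,0],[.62,.003,200,.95])); fr[y0]=q.x; 
    a,b=fr[.122],fr[-.095]; k=(a[0]-b[0])/(.122+.095); print(w,a.round(4),b.round(4))
    sg=(a[1]+b[1])/2; dp=(a[3]+b[3])/2
    for y0 in (.09,.07,.055,-.03,-.05,-.065):
        L=a[0]+k*(y0-.122); d=prof(y0)
        def m(p):
            bg=p[1]*(1-dp*line(L,w)); t=np.clip((xs-p[0])/.0001+.5,0,1)
            return gaussian_filter1d(bg*(1-t)+p[2]*t,sg/.0001,mode="nearest")
        q=least_squares(lambda p:m(p)-d,[L+.0003,79,67],x_scale=[1e-3,50,50],diff_step=1e-4)
        print("  ",y0,"edge-line mm",round((q.x[0]-L)*1e3,2),"rms",np.sqrt(np.mean(q.fun**2)).round(2))
```

```text
0.0008 [6.09800e-01 1.30000e-03 1.36423e+02 9.50000e-01] [6.102000e-01 1.400000e-03 1.350131e+02 9.500000e-01]
   0.09 edge-line mm 0.25 rms 0.53
   0.07 edge-line mm 0.23 rms 0.45
   0.055 edge-line mm 0.31 rms 0.51
   -0.03 edge-line mm 0.12 rms 0.36
   -0.05 edge-line mm 0.06 rms 0.47
   -0.065 edge-line mm 0.24 rms 0.6
0.0015 [6.098000e-01 1.300000e-03 1.368683e+02 5.351000e-01] [6.102000e-01 1.400000e-03 1.361434e+02 5.785000e-01]
   0.09 edge-line mm 0.46 rms 0.47
   0.07 edge-line mm 0.42 rms 0.43
   0.055 edge-line mm 0.58 rms 0.37
   -0.03 edge-line mm 0.22 rms 0.59
   -0.05 edge-line mm 0.07 rms 0.82
   -0.065 edge-line mm 0.47 rms 0.5
0.002 [6.098000e-01 1.200000e-03 1.368483e+02 4.004000e-01] [6.102000e-01 1.400000e-03 1.361284e+02 4.332000e-01]
   0.09 edge-line mm 0.7 rms 0.42
   0.07 edge-line mm 0.64 rms 0.41
   0.055 edge-line mm 0.87 rms 0.35
   -0.03 edge-line mm 0.37 rms 0.74
   -0.05 edge-line mm 0.13 rms 1.0
   -0.065 edge-line mm 0.75 rms 0.55
0.0025 [6.09800e-01 1.10000e-03 1.36801e+02 3.18700e-01] [6.102000e-01 1.300000e-03 1.360947e+02 3.453000e-01]
   0.09 edge-line mm 1.01 rms 0.4
   0.07 edge-line mm 0.96 rms 0.41
   0.055 edge-line mm 1.27 rms 0.38
   -0.03 edge-line mm 0.72 rms 0.88
   -0.05 edge-line mm 0.27 rms 1.18
   -0.065 edge-line mm 1.19 rms 0.55
```

The rail edge sits 0.1–0.7 mm past the line centre and is square. The strip is tight against the fence, the lever was left at a 13–14 N push, and the arm is clear. I'm handing in.

```bash
python3 -c "
from bench import robot
print(robot.close_job()); o=robot.get_obs(); print(o['time'],o['wrist_force'])"
```

```text
the job is handed in; nothing more can be done
None
the job is handed in; nothing more can be done
```

I slid the guide about 31 mm forward by its thumb grip, until the rail stood on the line and the strip was closed against the fence. I then swung the lever about 1.75 rad clockwise and handed the job in after about 14.4 s of robot time.

- **Strip:** The arm stopped advancing and the force climbed from about 5 N of drag to about 10 N. That puts roughly 5 N on the strip. In the last pictures it lies flat and square against the fence.
- **Rail:** A profile fit on the last wrist picture puts its rear edge 0.1–0.7 mm past the line's centre. That assumes a line up to 1.5 mm wide; a line 2.5 mm wide would give up to 1.3 mm, close to the 1.5 mm limit. The rail is square to within a few milliradians.
- **Lever:** It stiffened from about 0.9 rad, and the last push readings while it turned were 12.7 N and 14.2 N, with about 1 N of noise. The contact force on the guide could not be measured directly, so the clamping force rests on the push readings alone.
- **Other checks:** The bystanders in the last views looked unmoved. The arm had backed off and lifted clear, with the wrist force near zero.

No check failed.

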